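# Mount a pin roller on the oiling stand

### The job

Take the longer of the two thick wooden rollers with bored ends and lay it in the two white V rests of the oiling stand, between the two steel cones. Then slide the tailstock up by its black post until both cones are fully seated in the roller's bored ends, and leave the roller held there.

Things in the scene. Friction and masses are not known exactly. Their poses are not given: they have to be found in the camera images.
- roller: Plain light wooden cylinder lying on its side, 160 mm long, 40 mm diameter, about 0.15 kg; each end has a round bore 20 mm wide, 30 mm deep. Origin at its centre (20 mm above the table at the start), x axis along its length; both ways round are alike. A similar roller only 100 mm long lies near and a thin tapered pin without bores: neither is wanted.
- stand: Fixed steel stand, bed 100 x 390 mm, rail top 30 mm high. Origin at table height under the rests; y from headstock to tailstock, z up. Cones' axis: x = 0, 75 mm high, where a roller in the V rests lies. Rests: 10 mm wide, at y = -50 and +36 mm, 68 mm across, tops 80 mm high. Headstock 100 mm high, cone tip at y = -95 mm. Lay the roller's centre at y = 0; fully seated it is at about y = -33 mm.
- tailstock (a joint): Slide in m: 0 fully open, grows as the tailstock nears the headstock (stand -y), stop at 0.092; starts at 0 to 0.02. Slides with about 3 N, stays where left. Its cone tip is at stand y = 115 mm minus this value. Both cones are 8 mm wide at the tip, 24 mm at the root, 25 mm long. It pushes the roller onto the head cone; both are seated (18 mm deep) at about 0.086.
- tail_post (a point): Centre of the top of the black upright post on the tailstock, 150 mm above the table: round post 22 mm in diameter standing 50 mm above the middle of the tailstock block (70 mm across, 50 mm along the slide, 100 mm high). The tailstock's cone tip is 50 mm from the post's axis, towards the headstock.
Things that resemble listed ones, but are neither listed nor needed, are in the scene too. Leave any green look-alike of the roller alone.

How it is judged (in metres and radians):
On the way:
1. the roller lies in the rests between the cones (x of roller in the frame of stand between -0.01 and 0.01 m and z of roller in the frame of stand between 0.065 and 0.083 m and y of roller in the frame of stand between -0.05 and 0.05 m and angle between the x axis of roller and the y axis of stand, either way round below 0.175 rad), for 0.2 s.
At the end, for the whole second after the job is handed in: The long roller lies on the cones' axis (within 8 mm sideways and in height and 10 degrees), at rest and let go, with each cone at least 8 mm inside the bored end (fully seated is 18 mm): roller centre at y < -23 mm in the stand's frame and less than 122 mm from the tail post's axis (x of roller in the frame of stand between -0.008 and 0.008 m and z of roller in the frame of stand between 0.067 and 0.083 m and angle between the x axis of roller and the y axis of stand, either way round below 0.175 rad and y of roller in the frame of stand below -0.023 m and horizontal distance between roller and tail_post below 0.122 m and linear speed of roller below 0.02 m/s); the robot touches nothing.
It also fails if it takes over 51 s, if anything falls off the work surface, if the arm or the gripper's body presses on something with over 40 N, if the wrist force passes 120 N, or if a joint passes its speed limit or range.

### The arm

A 6-joint arm with a two-finger parallel gripper is mounted at the origin on the work surface. World frame = base frame: x ahead of the robot, y to its left, z up, the work surface at z = 0. Lengths are in mm, angles in rad, forces in N, time in s.
With the tool pointing down it reaches from about 275 to 1000 mm from the base axis. Payload 8.4 kg.
Tool frame: the origin (TCP) lies at the very end of the fingers, on their centre line; the grasp point (between the pads) lies 19 mm behind it (r.tcp_to_grasp is the distance from the TCP to the grasp point, in mm); z points along the fingers, y is the line along which they close (so a half turn about z gives the same grasp; the last joint's range is limited). The gripper opens to 85 mm and grips with 20 to 120 N. Pads are 22 mm wide; open, the fingers measure 114 mm over their backs; the gripper's body (76 mm by 85 mm) begins 54 mm behind the grasp point. The pads swing forward as they close: fully open they stand 13 mm farther back than shut.
Start: joints at [1.218, 0.353, 1.633, -0, 1.155, -0.002], TCP at [214.779, 586.939, 231.281] pointing down, gripper open.
Joint ranges: [-2.63, 2.63], [-0.92, 2.1], [0.06, 2.66], [-1.3, 4.44], [0, 2.69], [-3.02, 3.02]. Speed limits (rad/s): [2.22, 2.22, 2.79, 3.14, 3.14, 3.14].

### API

Orientations are given as [roll, pitch, yaw] about the fixed x, y, z axes, in that order (R = Rz(yaw) Ry(pitch) Rx(roll)).
In Python, from rig import r gives the robot as it stands. The module is installed in compiled form; this text tells all that it offers.
- The arm moves only by the tool play_rows, never from a script. Its argument "rows" is a list of rows, each an object with "dp": the shift along the tool's x, y, z in units of 40 mm (1.0 is 40 mm), a list of three; "turn": the turn, a rotation vector about the tool's x, y, z in units of 6 degrees (1.0 is 6 degrees), a list of three; "fingers": the closure, from 0 (fully open) to 1 (shut). In form: [{"dp": [tx, ty, tz], "turn": [wx, wy, wz], "fingers": fingers}, ...]. A call has 1 to 5 rows; each row shifts and turns the commanded pose from where the row before left it, along the tool's axes as they then stand; what a row does not reach is not made up. A row lasts 1/12 s, in which the tool goes at most 41.7 mm and 7.16 degrees, less where a joint would pass 70% of its speed; a pose out of reach is approached as far as the arm can. A call is refused whole if a number of a shift passes 1 or a number of a turn 1, either way. A call with a gripper value outside its range is refused whole. The fingers move at their own pace and stop on an object; "force" is the grip in N (left out, the last holds). Time passes only in rows, so rows that do not move let the fingers close. It gives the time, the measured TCP pose, the force, the opening and the grip force at its end, in the units of the state.
- r.sense(): the state, without advancing time (a new reading comes with each control period).
- r.grab_frame(name): name is "scene" or "top"; returns a dict with "pixels" (384x512x3 uint8, red, green, blue), "fx", "fy", "cx", "cy" (pixels), "dist" ([k1, k2, p1, p2, k3] as OpenCV has them; the pictures are not rectified), "pose" (4x4, takes a point from camera to world coordinates). Camera axes: x right, y down, z forward; pixel columns grow to the right and rows downward; lengths in mm; the calibration is good to about 2 mm. A picture is of the moment at which its call begins. There is no depth.
- r.sign_off(): hands the job in; it is judged then, once.
The state is a dict: "clock": time; "qpos": joint angles; "qvel": joint speeds; "joint_efforts": joint torques, N m; "eef_pos": TCP position; "tcp_rot": TCP orientation; "contact_force": force on the tool from outside, world axes, zero at the start; "wrist_torque": the same for the moment, N m; "opening": opening from 0.0 (shut) to 1.0 (fully open); "grasp_force": force on a finger pad.
Only numpy, scipy, OpenCV 4.12 (cv2) and the standard library are available. Lean on these libraries where they do the work, as an engineer would, in place of code of your own. Each camera call takes 0.05 s, during which the arm holds its last target. There are 200 camera calls.

## Working session

There is one attempt and no reset: what is moved stays moved. The work goes in short steps, Python scripts to look and compute and a tool call to move; the robot and the scene stay as the last step left them, time stands still between calls to the robot, and variables do not carry over. Pictures are saved under pics/ and viewed, at most 10 in all, crops included, and the job is handed in when it is done.

Besides the shell and the picture viewer there is one more tool, called after "Call:" as name(argument=value, ...) on one line, values as JSON. play_rows: Moves the arm, as the interface text tells. Its arguments: {"type":"object","properties":{"rows":{"type":"array"},"force":{"type":"number"}},"required":["rows"]}

```bash
mkdir -p pics; cat > h.py <<'E'
import numpy as np, cv2
from rig import r
def grab(n):
    f=r.grab_frame(n); return f
def K(f): return np.array([[f['fx'],0,f['cx']],[0,f['fy'],f['cy']],[0,0,1.]])
def ray(f,uv,z):
    p=cv2.undistortPoints(np.array(uv,float).reshape(-1,1,2),K(f),np.array(f['dist'],float)).reshape(-1,2)
    P=np.array(f['pose']);d=np.c_[p,np.ones(len(p))]@P[:3,:3].T;o=P[:3,3]
    return o+d*((z-o[2])/d[:,2])[:,None]
def proj(f,X):
    P=np.linalg.inv(np.array(f['pose']));X=np.array(X,float).reshape(-1,3)
    return cv2.projectPoints(X,cv2.Rodrigues(P[:3,:3])[0],P[:3,3],K(f),np.array(f['dist'],float))[0].reshape(-1,2)
E
python3 - <<'E'
from h import *
import pickle
for n in('scene','top'):
    f=grab(n);pickle.dump(f,open(n+'.pkl','wb'));cv2.imwrite(f'pics/{n}0.png',cv2.resize(f['pixels'][:,:,::-1],(768,576)))
    print(n,np.round(f['pose'],2).tolist(),f['fx'],f['dist'])
print(r.sense(), r.tcp_to_grasp)
E
```

```text
scene [[0.18, 0.83, -0.52, 1019.19], [0.98, -0.15, 0.09, -76.73], [-0.0, -0.53, -0.85, 1016.63], [0.0, 0.0, 0.0, 1.0]] 433.27938417843865 [-0.15441623  0.          0.          0.          0.        ]
top [[-0.0, -0.99, 0.14, 301.62], [-1.0, 0.0, 0.02, 13.54], [-0.02, -0.14, -0.99, 1232.87], [0.0, 0.0, 0.0, 1.0]] 438.0281807094907 [0.05028264 0.         0.         0.         0.        ]
{'clock': 0.1, 'qpos': array([ 1.21763122e+00,  3.53571961e-01,  1.63407079e+00,  8.65865295e-06,
        1.15520291e+00, -2.37206643e-03]), 'qvel': array([-8.91048840e-04, -1.10588065e-03, -2.90168569e-03,  8.38135486e-05,
        6.20680568e-04, -7.12920043e-04]), 'joint_efforts': array([-8.64563026e-04, -6.06356049e+01, -3.42820501e+01, -4.70191071e-05,
        3.86024360e-03, -9.13674000e-06]), 'eef_pos': array([214.60741321, 586.53698404, 230.63636608]), 'tcp_rot': array([-3.14033968e+00, -1.08893903e-05,  2.79079610e+00]), 'contact_force': array([0.23541322, 1.08934998, 0.44582924]), 'wrist_torque': array([-0.04780206, -0.04390269,  0.01210145]), 'grasp_force': 0.0, 'opening': 0.9959400000201032} 18.700000000000003
```

View pics/scene0.png

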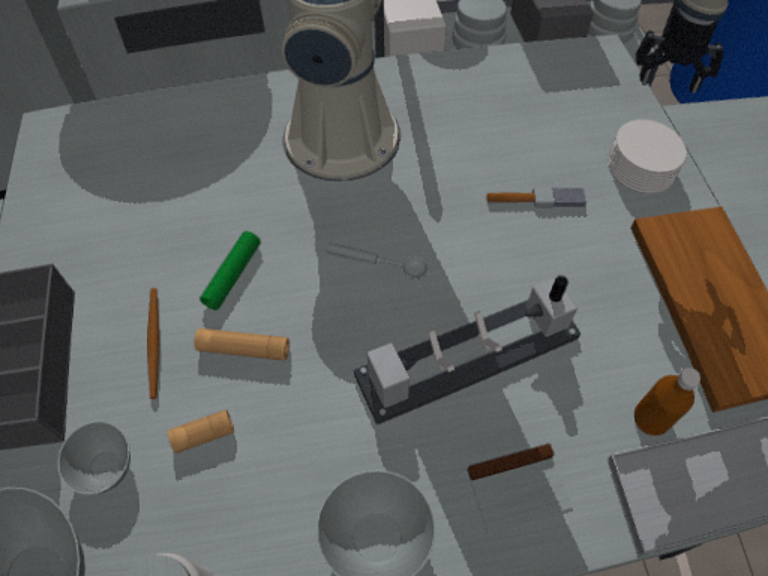

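View pics/top0.png

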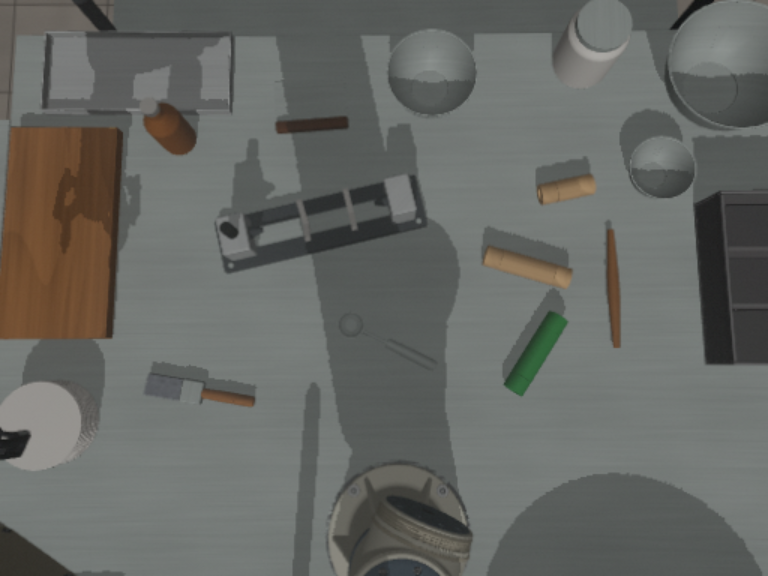

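The scene view (768x576) shows the stand at about (465,350), with the headstock at (388,373) and the tailstock and post at (555,300). In the top view the stand runs from (400,200) at the headstock to (230,235) at the post.

Roller candidates in the top view:
- Light cylinder at (528,267). It is longer than the one at (566,190), so it fits as the 160 mm roller.
- Light cylinder at (566,190), the short one.
- Green look-alike at (536,353).
- Tapered pin at (614,287).
- Dark bar at (312,125).

I'll check the choice in a crop and measure.

```bash
python3 - <<'E'
from h import *
import pickle
F={n:pickle.load(open(n+'.pkl','rb')) for n in('scene','top')}
for n,f in F.items():
    hsv=cv2.cvtColor(f['pixels'],cv2.COLOR_RGB2HSV)
    m=cv2.inRange(hsv,(8,70,110),(25,190,255))
    m=cv2.morphologyEx(m,cv2.MORPH_CLOSE,np.ones((3,3)))
    c,_=cv2.findContours(m,cv2.RETR_EXTERNAL,cv2.CHAIN_APPROX_NONE)
    for k in c:
        if 150<cv2.contourArea(k)<3000:
            b=cv2.minAreaRect(k);p=cv2.boxPoints(b);o=np.round(b[0],1)
            w=ray(f,k.reshape(-1,2),20)[:,:2].astype(np.float32);rb=cv2.minAreaRect(w)
            print(n,o,cv2.contourArea(k),'world z20',np.round(rb[0],1),np.round(rb[1],1),round(rb[2],1))
f=F['top']['pixels'][:,:,::-1]
a=cv2.resize(f[110:190,135:295],(800,400),interpolation=cv2.INTER_CUBIC)
b=cv2.resize(f[105:205,310:430],(240,200),interpolation=cv2.INTER_CUBIC)
b2=cv2.resize(F['scene']['pixels'][200:310,90:210,::-1],(240,200),interpolation=cv2.INTER_CUBIC)
im=np.zeros((600,800,3),np.uint8);im[:400]=a;im[400:,:240]=b;im[400:,250:490]=b2
cv2.imwrite('pics/crop1.png',im)
s=F['scene']['pixels'][:,:,::-1][175:290,225:395]
cv2.imwrite('pics/crop2.png',cv2.resize(s,(800,541),interpolation=cv2.INTER_CUBIC))
E
```

```text
scene [132.7 285.7] 516.5 world z20 [ 621.1 -321.9] [ 38.8 104.3] 14.4
scene [160.2 228. ] 709.0 world z20 [ 474.7 -244.6] [167.4  39.4] 73.2
top [351.3 178.9] 578.0 world z20 [ 475.4 -242.2] [160.8  33.1] 74.2
top [ 53.2 185.2] 1440.5 world z20 [462.8 583.8] [ 86.8 219. ] 89.6
top [377.6 126.9] 353.5 world z20 [ 623.1 -320.9] [ 32.8 107. ] 13.4
top [ 19.9 155.6] 2497.0 world z20 [549.7 683.4] [ 86.9 396.9] 89.7
top [  7.  119.5] 218.5 world z20 [650.3 727.7] [200.7  21.9] 4.3
```

View pics/crop1.png

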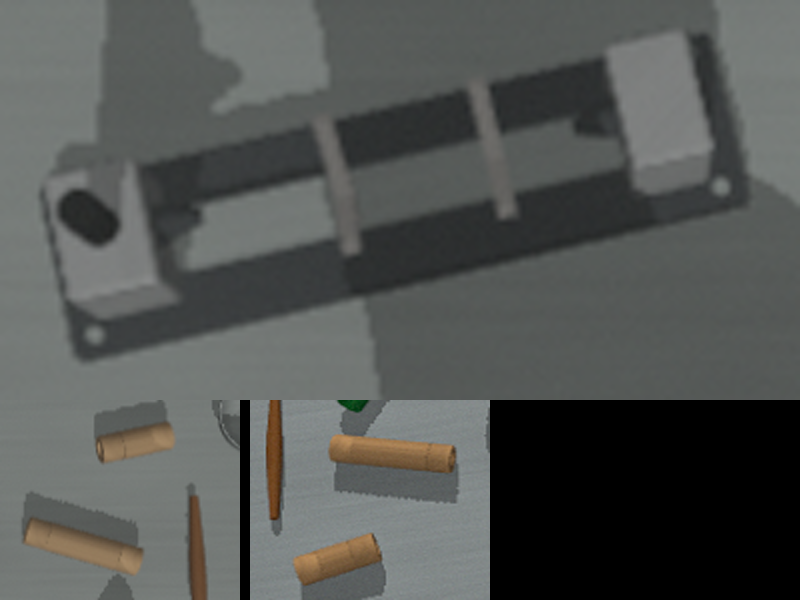

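View pics/crop2.png

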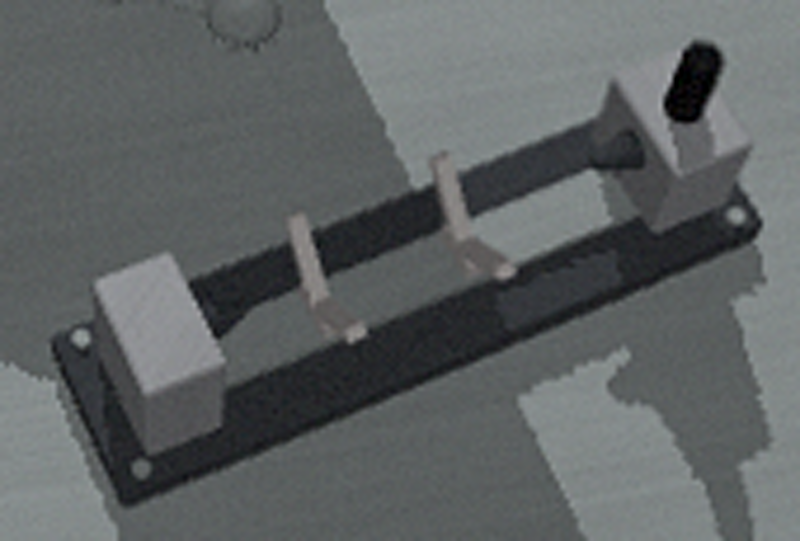

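The crops confirm it: the candidate at top (528,267) measures about 161 x 36 mm with a bored end visible, and the one at (566,190) is only about 105 mm. In crop1, the rest tips are at (325,120), (350,252), (481,83) and (508,217), and the post top is near (75,205). In crop2 they are at (440,157), (508,270), (299,218) and (357,335), with the post top at (706,52).

```bash
python3 - <<'E'
from h import *
import pickle
from scipy.optimize import least_squares
F={n:pickle.load(open(n+'.pkl','rb')) for n in('scene','top')}
T=lambda p:(np.array(p,float)+.5)/5-.5+[135,110]
s=800/170
S=lambda p:(np.array(p,float)+.5)/s-.5+[225,175]
t=T([(325,120),(350,252),(481,83),(508,217)]);c=S([(440,157),(508,270),(299,218),(357,335)])
wt=ray(F['top'],t,80);wc=ray(F['scene'],c,80)
print('tips top',wt[:,:2].round(1).tolist());print('tips scene',wc[:,:2].round(1).tolist())
ht=ray(F['top'],T([(607,48),(683,32),(714,147),(637,167)]),100);hc=ray(F['scene'],S([(147,393),(93,287),(168,255),(224,362)]),100)
print('head',ht[:,:2].round(1).tolist(),hc[:,:2].round(1).tolist(), ht.mean(0).round(1),hc.mean(0).round(1))
L=np.array([(34,36),(-34,36),(34,-50),(-34,-50)],float)  # sign checked by fit
def fit(W,sg):
    A=L*[sg,1]
    def res(p):
        R=np.array([[np.cos(p[2]),-np.sin(p[2])],[np.sin(p[2]),np.cos(p[2])]]);return (A@R.T+p[:2]-W).ravel()
    return min((least_squares(res,[*W.mean(0),a]) for a in np.arange(-3,3,.7)),key=lambda q:q.cost)
A=(wt[[0,1,2,3]][:,:2])
for nm,W in(('top',wt),('scene',np.array([wc[1],wc[0],wc[3],wc[2]]))):
    for sg in(1,-1):
        q=fit(W[:,:2],sg);print(nm,sg,q.x.round(3),q.cost.round(1),q.fun.round(1))
print('post',ray(F['top'],T([(75,205)]),150).round(1),ray(F['scene'],S([(706,52)]),150).round(1))
print('tailblock',ray(F['top'],T([(45,180),(130,160),(155,285),(70,305)]),100).mean(0).round(1),ray(F['scene'],S([(613,80),(700,55),(750,145),(663,172)]),100).mean(0).round(1))
E
```

```text
tips top [[591.9, 173.8], [519.4, 159.4], [612.0, 89.6], [538.1, 74.7]]
tips scene [[523.0, 157.8], [594.2, 175.8], [544.8, 76.7], [615.2, 91.2]]
head [[625.4, 21.2], [633.9, -19.3], [571.1, -35.2], [560.6, 5.5]] [[635.1, -19.3], [574.2, -35.7], [563.4, 4.2], [625.9, 20.5]] [597.7  -7.  100. ] [599.6  -7.6 100. ]
top 1 [563.869 131.205  -6.069] 24.0 [-2.5 -0.2  3.6 -0.2 -4.3  0.   3.2  0.4]
top -1 [5.63381e+02 1.31081e+02 2.86000e-01] 10173.6 [-71.3 -17.8  66.4  15.9 -67.1 -16.1  72.   18. ]
scene 1 [567.618 132.166  -6.041] 13.3 [-2.2 -0.5  3.   1.1 -2.6  0.6  1.8 -1.2]
scene -1 [5.67179e+02 1.32042e+02 3.07000e-01] 9880.6 [-70.3 -19.7  65.7  18.8 -65.3 -17.1  69.9  18. ]
post [[530.8 289.6 150. ]] [[525.8 289.7 150. ]]
tailblock [526.7 288.8 100. ] [531.1 285.8 100. ]
```

The stand's origin is at about (565.5, 131.5) with yaw 0.234 rad (13.4°). The roller is at (475, -243) with its axis at 73.8°. First I turn the tool to yaw 73.8°, then carry it across at height.

Call:
play_rows(rows=[{"dp": [0,0,0],"turn": [0,0,0.957],"fingers": 0},{"dp": [0,0,0],"turn": [0,0,0.957],"fingers": 0},{"dp": [0,0,0],"turn": [0,0,0.957],"fingers": 0},{"dp": [0,0,0],"turn": [0,0,0.957],"fingers": 0},{"dp": [0,0,0],"turn": [0,0,0.957],"fingers": 0}])

```text
clock: 0.52
eef_pos: [214.7, 586.7, 230.8]
tcp_rot: [-3.141, 0.0, 2.285]
contact_force: [0.7, -0.4, -0.7]
opening: 1.0
grasp_force: 0.0
```

Call:
play_rows(rows=[{"dp": [0,0,0],"turn": [0,0,0.957],"fingers": 0},{"dp": [0,0,0],"turn": [0,0,0.957],"fingers": 0},{"dp": [0,0,0],"turn": [0,0,0.957],"fingers": 0},{"dp": [0,0,0],"turn": [0,0,0.957],"fingers": 0},{"dp": [0,0,0],"turn": [0,0,0.957],"fingers": 0}])

```text
clock: 0.93
eef_pos: [214.7, 586.7, 230.8]
tcp_rot: [-3.141, 0.001, 1.784]
contact_force: [0.9, -0.6, -0.4]
opening: 0.998
grasp_force: 0.0
```

Call:
play_rows(rows=[{"dp": [0,0,0],"turn": [0,0,0.957],"fingers": 0},{"dp": [0,0,0],"turn": [0,0,0.957],"fingers": 0},{"dp": [0,0,0],"turn": [0,0,0.957],"fingers": 0},{"dp": [0,0,0],"turn": [0,0,0.957],"fingers": 0},{"dp": [0,0,0],"turn": [0,0,0.957],"fingers": 0}])

```text
clock: 1.35
eef_pos: [214.7, 586.7, 230.8]
tcp_rot: [-3.142, 0.001, 1.283]
contact_force: [-0.1, -0.6, -0.4]
opening: 1.001
grasp_force: 0.0
```

Call:
play_rows(rows=[{"dp": [-0.724,0.482,0],"turn": [0,0,0],"fingers": 0},{"dp": [-0.724,0.482,0],"turn": [0,0,0],"fingers": 0},{"dp": [-0.724,0.482,0],"turn": [0,0,0],"fingers": 0},{"dp": [-0.724,0.482,0],"turn": [0,0,0],"fingers": 0},{"dp": [-0.724,0.482,0],"turn": [0,0,0],"fingers": 0}])

```text
clock: 1.77
eef_pos: [266.8, 419.2, 230.9]
tcp_rot: [-3.141, 0.001, 1.288]
contact_force: [0.9, 0.2, 1.2]
opening: 0.999
grasp_force: 0.0
```

Call:
play_rows(rows=[{"dp": [-0.724,0.482,0],"turn": [0,0,0],"fingers": 0},{"dp": [-0.724,0.482,0],"turn": [0,0,0],"fingers": 0},{"dp": [-0.724,0.482,0],"turn": [0,0,0],"fingers": 0},{"dp": [-0.724,0.482,0],"turn": [0,0,0],"fingers": 0},{"dp": [-0.724,0.482,0],"turn": [0,0,0],"fingers": 0}])

```text
clock: 2.18
eef_pos: [318.9, 253.3, 231.1]
tcp_rot: [-3.142, 0.0, 1.288]
contact_force: [0.3, -0.5, -0.0]
opening: 1.001
grasp_force: 0.0
```

Call:
play_rows(rows=[{"dp": [-0.724,0.482,0],"turn": [0,0,0],"fingers": 0},{"dp": [-0.724,0.482,0],"turn": [0,0,0],"fingers": 0},{"dp": [-0.724,0.482,0],"turn": [0,0,0],"fingers": 0},{"dp": [-0.724,0.482,0],"turn": [0,0,0],"fingers": 0},{"dp": [-0.724,0.482,0],"turn": [0,0,0],"fingers": 0}])

```text
clock: 2.6
eef_pos: [371.0, 87.4, 231.3]
tcp_rot: [3.141, -0.0, 1.288]
contact_force: [1.0, 0.1, -0.8]
opening: 1.001
grasp_force: 0.0
```

Call:
play_rows(rows=[{"dp": [-0.724,0.482,0],"turn": [0,0,0],"fingers": 0},{"dp": [-0.724,0.482,0],"turn": [0,0,0],"fingers": 0},{"dp": [-0.724,0.482,0],"turn": [0,0,0],"fingers": 0},{"dp": [-0.724,0.482,0],"turn": [0,0,0],"fingers": 0},{"dp": [-0.724,0.482,0],"turn": [0,0,0],"fingers": 0}])

```text
clock: 3.02
eef_pos: [423.1, -78.8, 231.2]
tcp_rot: [-3.142, -0.0, 1.287]
contact_force: [1.7, 0.2, -0.0]
opening: 0.997
grasp_force: 0.0
```

Call:
play_rows(rows=[{"dp": [-0.724,0.482,0],"turn": [0,0,0],"fingers": 0},{"dp": [-0.724,0.482,0],"turn": [0,0,0],"fingers": 0},{"dp": [-0.724,0.482,0],"turn": [0,0,0],"fingers": 0},{"dp": [-0.724,0.482,0],"turn": [0,0,0],"fingers": 0},{"dp": [-0.724,0.482,0],"turn": [0,0,0],"fingers": 0}])

```text
clock: 3.43
eef_pos: [475.2, -244.7, 231.0]
tcp_rot: [-3.141, -0.0, 1.287]
contact_force: [0.4, 1.1, 0.3]
opening: 1.002
grasp_force: 0.0
```

Call:
play_rows(rows=[{"dp": [0,0,0.8],"turn": [0,0,0],"fingers": 0},{"dp": [0,0,0.8],"turn": [0,0,0],"fingers": 0},{"dp": [0,0,0.8],"turn": [0,0,0],"fingers": 0},{"dp": [0,0,0.2],"turn": [0,0,0],"fingers": 0},{"dp": [0,0,0],"turn": [0,0,0],"fingers": 0}])

```text
clock: 3.85
eef_pos: [473.4, -242.0, 125.0]
tcp_rot: [-3.136, -0.001, 1.287]
contact_force: [0.1, 1.1, 0.2]
opening: 1.002
grasp_force: 0.0
```

```bash
python3 - <<'E'
from h import *
f=grab('scene');s=r.sense();print(s['eef_pos'],s['tcp_rot'])
im=f['pixels'][:,:,::-1].copy()
cv2.imwrite('pics/g1.png',cv2.resize(im[140:300,60:260],(800,640)[:1]+(600,),interpolation=cv2.INTER_CUBIC))
E
```

```text
[ 474.7384217  -242.61975912  126.94638533] [-3.13939075e+00 -3.83824532e-04  1.28770509e+00]
```

View pics/g1.png

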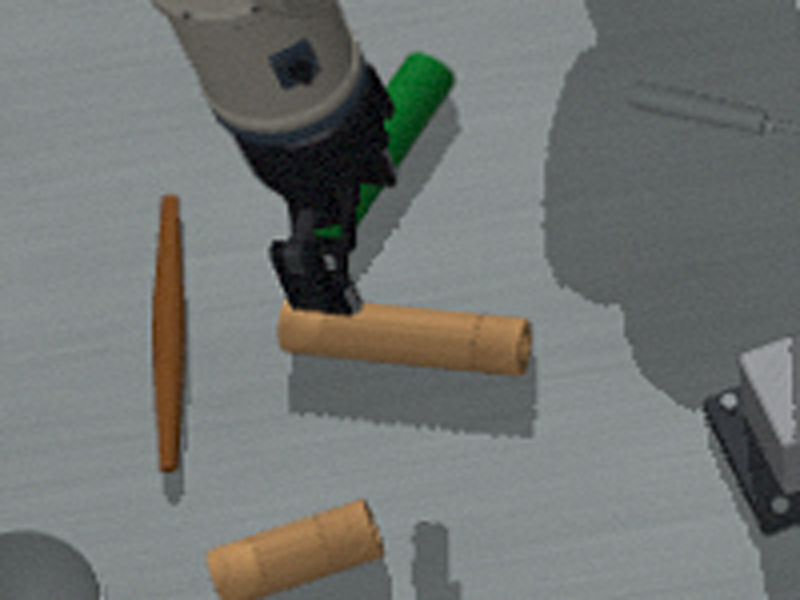

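The crop shows the gripper above the long roller, which spans (280,325) to (530,345). The end of the green look-alike is near (340,235), so I'm checking finger clearance to it.

```bash
python3 - <<'E'
from h import *
import pickle
for n in('scene','top'):
    f=pickle.load(open(n+'.pkl','rb'))
    m=cv2.inRange(cv2.cvtColor(f['pixels'],cv2.COLOR_RGB2HSV),(45,120,40),(80,255,255))
    k=max(cv2.findContours(m,0,1)[0],key=cv2.contourArea).reshape(-1,2)
    w=ray(f,k,20)[:,:2]-[475,-243]
    a=np.radians(73.8);X=np.c_[w@[np.cos(a),np.sin(a)],w@[np.sin(a),-np.cos(a)]]
    print(n,np.round(cv2.boxPoints(cv2.minAreaRect(X.astype(np.float32))),0).tolist(), 'tool-frame')
print(r.sense()['eef_pos'])
E
```

```text
scene [[-99.0, -70.0], [-48.0, -238.0], [-7.0, -226.0], [-58.0, -58.0]] tool-frame
top [[-93.0, -73.0], [-48.0, -226.0], [-23.0, -219.0], [-68.0, -66.0]] tool-frame
[ 474.7384217  -242.61975912  126.94638533]
```

The green roller is clear of the fingers. I'm descending to grasp.

Call:
play_rows(rows=[{"dp": [0,0,0.9],"turn": [0,0,0],"fingers": 0},{"dp": [0,0,0.9],"turn": [0,0,0],"fingers": 0},{"dp": [0,0,0.7],"turn": [0,0,0],"fingers": 0},{"dp": [0,0,0.4],"turn": [0,0,0],"fingers": 0},{"dp": [0,0,0.15],"turn": [0,0,0],"fingers": 0}])

```text
clock: 4.32
eef_pos: [475.5, -242.8, 4.9]
tcp_rot: [-3.141, -0.0, 1.288]
contact_force: [-0.0, 0.4, -0.3]
opening: 0.999
grasp_force: 0.0
```

Call:
play_rows(rows=[{"dp": [0,0,0],"turn": [0,0,0],"fingers": 0},{"dp": [0,0,0],"turn": [0,0,0],"fingers": 1},{"dp": [0,0,0],"turn": [0,0,0],"fingers": 1},{"dp": [0,0,0],"turn": [0,0,0],"fingers": 1},{"dp": [0,0,0],"turn": [0,0,0],"fingers": 1}], force=50)

```text
clock: 4.73
eef_pos: [476.3, -243.4, 6.7]
tcp_rot: [3.139, 0.0, 1.288]
contact_force: [-2.4, 1.3, 33.9]
opening: 0.453
grasp_force: 36.7
```

Call:
play_rows(rows=[{"dp": [0,0,0],"turn": [0,0,0],"fingers": 1},{"dp": [0,0,0],"turn": [0,0,0],"fingers": 1},{"dp": [0,0,0],"turn": [0,0,0],"fingers": 1}])

```text
clock: 4.98
eef_pos: [476.3, -243.4, 6.9]
tcp_rot: [3.139, 0.0, 1.287]
contact_force: [-1.8, 0.9, 11.1]
opening: 0.45
grasp_force: 49.0
```

The roller is gripped: the 0.45 opening is about 38 mm. Next I lift, turn to the stand's heading and carry it over.

Call:
play_rows(rows=[{"dp": [0,0,-0.5],"turn": [0,0,0],"fingers": 1},{"dp": [0,0,-0.8],"turn": [0,0,0],"fingers": 1},{"dp": [0,0,-0.8],"turn": [0,0,-0.98],"fingers": 1},{"dp": [0,0,-0.8],"turn": [0,0,-0.99],"fingers": 1},{"dp": [0,0,-0.8],"turn": [0,0,-0.99],"fingers": 1}])

```text
clock: 5.4
eef_pos: [474.9, -242.7, 155.2]
tcp_rot: [3.141, 0.0, 1.603]
contact_force: [0.4, -0.0, -2.3]
opening: 0.449
grasp_force: 51.4
```

Call:
play_rows(rows=[{"dp": [0,0,-0.3],"turn": [0,0,-0.99],"fingers": 1},{"dp": [0,0,0],"turn": [0,0,-0.99],"fingers": 1},{"dp": [0,0,0],"turn": [0,0,0],"fingers": 1}])

```text
clock: 5.65
eef_pos: [475.8, -243.2, 167.0]
tcp_rot: [3.139, 0.002, 1.809]
contact_force: [-0.1, -0.5, -1.8]
opening: 0.449
grasp_force: 51.5
```

Call:
play_rows(rows=[{"dp": [0.86,0.434,0],"turn": [0,0,0],"fingers": 1},{"dp": [0.86,0.434,0],"turn": [0,0,0],"fingers": 1},{"dp": [0.86,0.434,0],"turn": [0,0,0],"fingers": 1},{"dp": [0.86,0.434,0],"turn": [0,0,0],"fingers": 1},{"dp": [0.86,0.434,0],"turn": [0,0,0],"fingers": 1}])

```text
clock: 6.07
eef_pos: [519.2, -53.8, 164.8]
tcp_rot: [-3.141, -0.0, 1.8]
contact_force: [-0.0, -0.2, -1.2]
opening: 0.447
grasp_force: 51.5
```

Call:
play_rows(rows=[{"dp": [0.86,0.434,0],"turn": [0,0,0],"fingers": 1},{"dp": [0.86,0.434,0],"turn": [0,0,0],"fingers": 1},{"dp": [0.86,0.434,0],"turn": [0,0,0],"fingers": 1},{"dp": [0.86,0.434,0],"turn": [0,0,0],"fingers": 1},{"dp": [0.86,0.434,0],"turn": [0,0,0],"fingers": 1}])

```text
clock: 6.48
eef_pos: [563.8, 133.8, 164.7]
tcp_rot: [-3.14, 0.0, 1.801]
contact_force: [1.2, -0.4, -0.6]
opening: 0.449
grasp_force: 51.5
```

Call:
play_rows(rows=[{"dp": [0,0,0],"turn": [0,0,0],"fingers": 1},{"dp": [0,0,0],"turn": [0,0,0],"fingers": 1},{"dp": [0,0,0],"turn": [0,0,0],"fingers": 1}])

```text
clock: 6.73
eef_pos: [563.5, 131.9, 164.5]
tcp_rot: [-3.14, 0.0, 1.804]
contact_force: [-0.8, 0.1, -1.1]
opening: 0.45
grasp_force: 51.5
```

```bash
python3 - <<'E'
from h import *
s=r.sense();print(s['eef_pos'],s['tcp_rot'],s['opening'])
z=s['eef_pos'][2]+13
o=np.array([565.5,131.5]);a=.2335
for n in('scene','top'):
    f=grab(n)
    m=cv2.inRange(cv2.cvtColor(f['pixels'],cv2.COLOR_RGB2HSV),(8,70,110),(25,190,255))
    m[:, :200]=0 if n=='scene' else m[:, :200]
    for k in cv2.findContours(m,0,1)[0]:
        if cv2.contourArea(k)<40: continue
        w=ray(f,k.reshape(-1,2),z)[:,:2]-o
        X=np.c_[w@[np.cos(a),np.sin(a)],w@[-np.sin(a),np.cos(a)]]
        if abs(X.mean(0)).max()<200:print(n,cv2.contourArea(k),'stand frame',X.min(0).round(1),X.max(0).round(1))
    if n=='scene': cv2.imwrite('pics/g2.png',cv2.resize(f['pixels'][130:290,210:410,::-1],(750,600),interpolation=cv2.INTER_CUBIC))
E
```

```text
[563.45115881 131.85333911 164.5382637 ] [-3.13970944e+00  3.15815196e-04  1.80370904e+00] 0.4504094002208364
scene 365.0 stand frame [-25.2 -78.7] [15.6  3.3]
scene 189.0 stand frame [-23.5  44.4] [16.9 91.1]
```

View pics/g2.png

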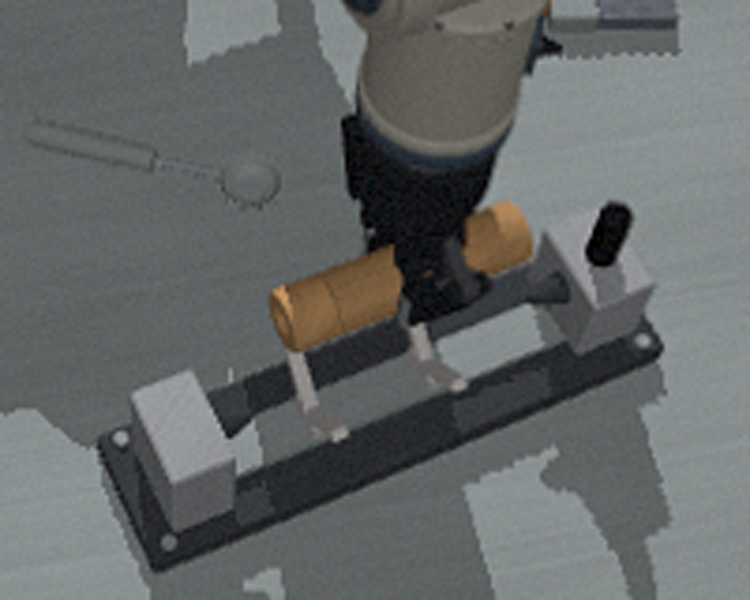

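The crop shows the roller held level above the rests, with its ends at (285,315) and (515,230) and the head cone at (232,410). It sits about 4 mm towards the tail and 2 mm off in x, so I correct both while lowering.

Call:
play_rows(rows=[{"dp": [-0.1,0.05,0.5],"turn": [0,0,0],"fingers": 1},{"dp": [0,0,0.8],"turn": [0,0,0],"fingers": 1},{"dp": [0,0,0.7],"turn": [0,0,0],"fingers": 1},{"dp": [0,0,0.4],"turn": [0,0,0],"fingers": 1},{"dp": [0,0,0],"turn": [0,0,0],"fingers": 1}])

```text
clock: 7.25
eef_pos: [565.2, 126.7, 66.2]
tcp_rot: [-3.137, 0.0, 1.802]
contact_force: [-0.9, -1.3, -0.6]
opening: 0.453
grasp_force: 51.5
```

Call:
play_rows(rows=[{"dp": [0,0,0.08],"turn": [0,0,0],"fingers": 1},{"dp": [0,0,0.05],"turn": [0,0,0],"fingers": 1},{"dp": [0,0,0],"turn": [0,0,0],"fingers": 1}])

```text
clock: 7.5
eef_pos: [567.7, 128.2, 65.0]
tcp_rot: [3.14, 0.0, 1.804]
contact_force: [0.3, -0.7, -1.2]
opening: 0.451
grasp_force: 51.5
```

Call:
play_rows(rows=[{"dp": [0,0,0.03],"turn": [0,0,0],"fingers": 1},{"dp": [0,0,0],"turn": [0,0,0],"fingers": 1},{"dp": [0,0,0],"turn": [0,0,0],"fingers": 1}])

```text
clock: 7.75
eef_pos: [567.5, 128.6, 63.5]
tcp_rot: [3.141, -0.0, 1.805]
contact_force: [0.2, -0.6, -1.2]
opening: 0.449
grasp_force: 51.5
```

Call:
play_rows(rows=[{"dp": [0,0,0.03],"turn": [0,0,0],"fingers": 1},{"dp": [0,0,0],"turn": [0,0,0],"fingers": 1},{"dp": [0,0,0],"turn": [0,0,0],"fingers": 1}])

```text
clock: 8.0
eef_pos: [567.5, 128.7, 62.1]
tcp_rot: [3.141, 0.0, 1.805]
contact_force: [-1.5, -0.5, 3.7]
opening: 0.451
grasp_force: 52.1
```

Contact has begun at the right height. I release, retract and look.

Call:
play_rows(rows=[{"dp": [0,0,0.01],"turn": [0,0,0],"fingers": 0.4},{"dp": [0,0,0],"turn": [0,0,0],"fingers": 0.3},{"dp": [0,0,0],"turn": [0,0,0],"fingers": 0},{"dp": [0,0,0],"turn": [0,0,0],"fingers": 0},{"dp": [0,0,0],"turn": [0,0,0],"fingers": 0}])

```text
clock: 8.42
eef_pos: [567.2, 128.5, 61.2]
tcp_rot: [-3.141, -0.0, 1.805]
contact_force: [-0.7, -0.5, 0.1]
opening: 0.997
grasp_force: 0.0
```

Call:
play_rows(rows=[{"dp": [0,0,-0.3],"turn": [0,0,0],"fingers": 0},{"dp": [0,0,-0.9],"turn": [0,0,0],"fingers": 0},{"dp": [0,0,-0.9],"turn": [0,0,0],"fingers": 0},{"dp": [0,0,-0.9],"turn": [0,0,0],"fingers": 0},{"dp": [0,0,-0.8],"turn": [0,0,0],"fingers": 0}])

```text
clock: 8.83
eef_pos: [567.3, 128.6, 216.5]
tcp_rot: [3.14, 0.0, 1.805]
contact_force: [0.7, -0.0, -0.7]
opening: 1.003
grasp_force: 0.0
```

```bash
python3 - <<'E'
from h import *
import pickle
s=r.sense();print(s['eef_pos'],s['tcp_rot'],s['opening'])
f=grab('scene');pickle.dump(f,open('s3.pkl','wb'))
cv2.imwrite('pics/g3.png',cv2.resize(f['pixels'][130:290,210:410,::-1],(750,600),interpolation=cv2.INTER_CUBIC))
E
```

```text
[567.30612999 128.55362305 216.4976157 ] [3.14013206e+00 4.95321832e-05 1.80485012e+00] 1.0025960623523158
```

View pics/g3.png

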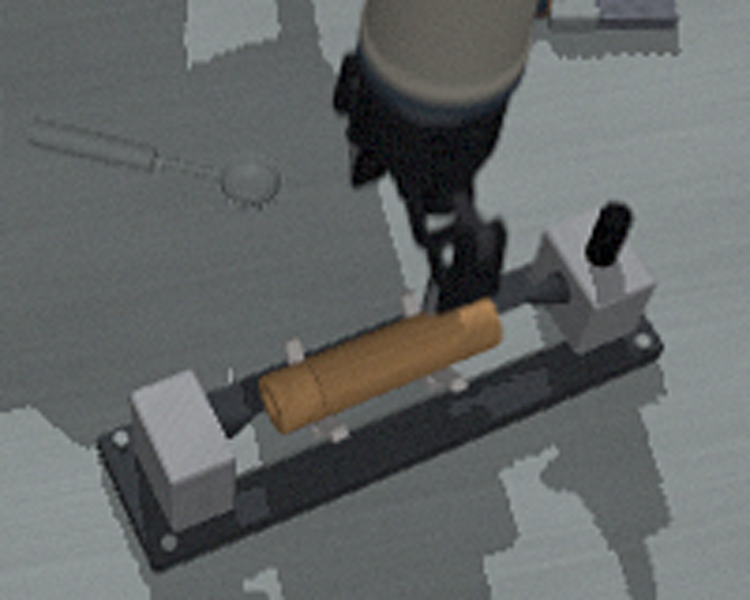

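The roller rests in both Vs, with its ends at (280,400) and (485,325) and the head cone just left of it at (235,415). Next I move over the post, which is at about stand y = 162, and grip it.

Call:
play_rows(rows=[{"dp": [0.83,-0.02,0],"turn": [0,0,0],"fingers": 0},{"dp": [0.83,0,0],"turn": [0,0,0],"fingers": 0},{"dp": [0.83,0,0],"turn": [0,0,0],"fingers": 0},{"dp": [0.83,0,0],"turn": [0,0,0],"fingers": 0},{"dp": [0.82,0,0],"turn": [0,0,0],"fingers": 0}])

```text
clock: 9.3
eef_pos: [527.4, 290.8, 214.2]
tcp_rot: [3.141, -0.0, 1.805]
contact_force: [0.7, -0.2, -0.8]
opening: 0.997
grasp_force: 0.0
```

Call:
play_rows(rows=[{"dp": [0,0,0],"turn": [0,0,0],"fingers": 0},{"dp": [0,0,0.8],"turn": [0,0,0],"fingers": 0},{"dp": [0,0,0],"turn": [0,0,0],"fingers": 0},{"dp": [0,0,0],"turn": [0,0,0],"fingers": 0}])

```text
clock: 9.63
eef_pos: [526.8, 288.6, 180.5]
tcp_rot: [-3.138, 0.001, 1.805]
contact_force: [0.1, 0.2, 0.1]
opening: 1.0
grasp_force: 0.0
```

```bash
python3 - <<'E'
from h import *
s=r.sense();print(s['eef_pos'],s['tcp_rot'],s['opening'])
f=grab('scene');g=grab('top')
im=np.hstack([cv2.resize(f['pixels'][140:260,300:420,::-1],(400,400),interpolation=3),cv2.resize(g['pixels'][90:210,110:230,::-1],(400,400),interpolation=3)])
cv2.imwrite('pics/g4.png',im)
E
```

```text
[526.7938316  288.55265191 180.4817594 ] [-3.13810945e+00  1.05731068e-03  1.80496982e+00] 0.9995623439280289
```

View pics/g4.png

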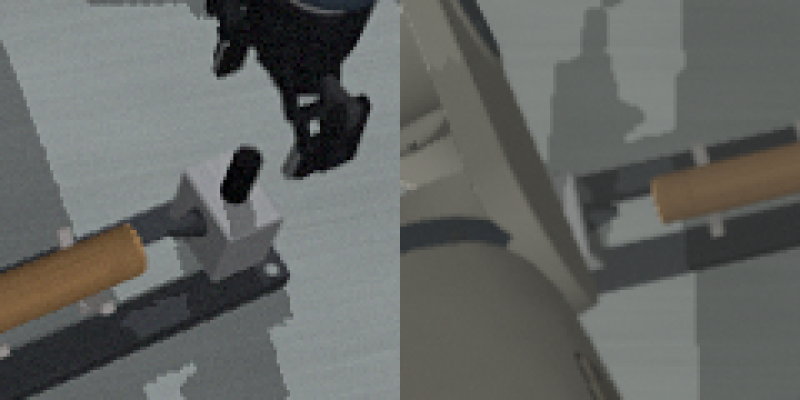

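The left half shows the fingers at (232,65) and (305,170), open across the post, whose top is at (243,155). I'm checking the alignment by projection.

```bash
python3 - <<'E'
from h import *
import pickle
f=pickle.load(open('s3.pkl','rb'))
p=proj(f,[(526.8,288.6,150),(526.8,288.6,100),(528,289,150)]);print(((p-[300,140])*10/3).round(0).tolist())
m=(f['pixels'].max(2)<28).astype(np.uint8);m[:,:360]=0;m[:170]=0;m[230:]=0;m[:,385:]=0
k=max(cv2.findContours(m,0,1)[0],key=cv2.contourArea).reshape(-1,2);print(k.min(0),k.max(0))
top=k[np.argsort(k[:,1])[:1]];print(((top-[300,140])*10/3).round())
E
```

```text
[[248.0, 154.0], [233.0, 189.0], [249.0, 155.0]]
[366 185] [377 200]
[[240. 150.]]
```

The alignment is within about 2 mm. I'm descending and gripping the post.

Call:
play_rows(rows=[{"dp": [0,0.02,0.7],"turn": [0,0,0],"fingers": 0},{"dp": [0,0,0.7],"turn": [0,0,0],"fingers": 0},{"dp": [0,0,0.3],"turn": [0,0,0],"fingers": 0},{"dp": [0,0,0],"turn": [0,0,0],"fingers": 0}])

```text
clock: 10.07
eef_pos: [527.6, 288.5, 111.6]
tcp_rot: [-3.138, 0.001, 1.804]
contact_force: [-0.5, -0.1, 0.8]
opening: 1.003
grasp_force: 0.0
```

Call:
play_rows(rows=[{"dp": [0,0,0],"turn": [0,0,0],"fingers": 1},{"dp": [0,0,0],"turn": [0,0,0],"fingers": 1},{"dp": [0,0,0],"turn": [0,0,0],"fingers": 1},{"dp": [0,0,0],"turn": [0,0,0],"fingers": 1},{"dp": [0,0,0],"turn": [0,0,0],"fingers": 1}])

```text
clock: 10.48
eef_pos: [529.2, 289.9, 114.3]
tcp_rot: [3.14, -0.0, 1.805]
contact_force: [-0.1, -0.1, -0.3]
opening: 0.299
grasp_force: 0.0
```

Call:
play_rows(rows=[{"dp": [0,0,0],"turn": [0,0,0],"fingers": 1},{"dp": [0,0,0],"turn": [0,0,0],"fingers": 1}])

```text
clock: 10.65
eef_pos: [529.1, 289.9, 114.3]
tcp_rot: [3.141, -0.0, 1.805]
contact_force: [-0.5, -0.3, 6.5]
opening: 0.251
grasp_force: 48.6
```

Call:
play_rows(rows=[{"dp": [-0.2,0,0],"turn": [0,0,0],"fingers": 1},{"dp": [-0.2,0,0],"turn": [0,0,0],"fingers": 1},{"dp": [-0.2,0,0],"turn": [0,0,0],"fingers": 1},{"dp": [-0.1,0,0],"turn": [0,0,0],"fingers": 1},{"dp": [-0.1,0,0],"turn": [0,0,0],"fingers": 1}])

```text
clock: 11.07
eef_pos: [536.4, 259.0, 114.3]
tcp_rot: [3.141, -0.001, 1.805]
contact_force: [-2.6, 2.7, 4.9]
opening: 0.243
grasp_force: 48.7
```

Call:
play_rows(rows=[{"dp": [-0.12,0,0],"turn": [0,0,0],"fingers": 1},{"dp": [-0.12,0,0],"turn": [0,0,0],"fingers": 1},{"dp": [-0.12,0,0],"turn": [0,0,0],"fingers": 1},{"dp": [-0.12,0,0],"turn": [0,0,0],"fingers": 1},{"dp": [-0.12,0,0],"turn": [0,0,0],"fingers": 1}])

```text
clock: 11.48
eef_pos: [541.9, 235.9, 114.3]
tcp_rot: [3.141, -0.001, 1.805]
contact_force: [-3.4, 5.3, 6.5]
opening: 0.245
grasp_force: 48.8
```

Call:
play_rows(rows=[{"dp": [-0.1,0,0],"turn": [0,0,0],"fingers": 1},{"dp": [-0.1,0,0],"turn": [0,0,0],"fingers": 1},{"dp": [-0.1,0,0],"turn": [0,0,0],"fingers": 1},{"dp": [0,0,0],"turn": [0,0,0],"fingers": 1}])

```text
clock: 11.82
eef_pos: [544.7, 223.8, 114.3]
tcp_rot: [3.141, -0.001, 1.805]
contact_force: [-3.4, 1.5, 6.4]
opening: 0.247
grasp_force: 48.8
```

```bash
python3 - <<'E'
from h import *
s=r.sense();a=.2335;d=s['eef_pos'][:2]-[565.5,131.5];F=s['contact_force']
print('stand y',-np.sin(a)*d[0]+np.cos(a)*d[1],'x',np.cos(a)*d[0]+np.sin(a)*d[1],'Fy',-np.sin(a)*F[0]+np.cos(a)*F[1])
f=grab('scene')
cv2.imwrite('pics/g5.png',cv2.resize(f['pixels'][150:290,220:400,::-1],(760,591),interpolation=3))
E
```

```text
stand y 94.65031354119876 x 1.1408641403170456 Fy 2.236114513603315
```

View pics/g5.png

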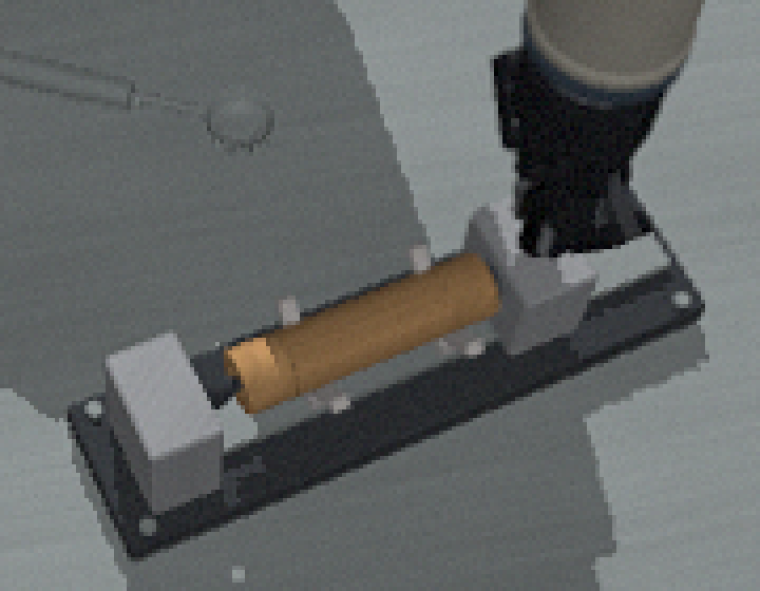

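Both cones are entering: the head cone at (225,385) and the tail cone at (490,280). About 15 mm remains, so I continue gently.

Call:
play_rows(rows=[{"dp": [-0.06,0,0],"turn": [0,0,0],"fingers": 1},{"dp": [-0.06,0,0],"turn": [0,0,0],"fingers": 1},{"dp": [-0.06,0,0],"turn": [0,0,0],"fingers": 1},{"dp": [-0.06,0,0],"turn": [0,0,0],"fingers": 1},{"dp": [-0.05,0,0],"turn": [0,0,0],"fingers": 1}])

```text
clock: 12.28
eef_pos: [547.2, 213.4, 114.4]
tcp_rot: [3.141, -0.002, 1.804]
contact_force: [-4.0, 6.2, 6.8]
opening: 0.241
grasp_force: 48.8
```

Call:
play_rows(rows=[{"dp": [-0.03,0,0],"turn": [0,0,0],"fingers": 1},{"dp": [-0.03,0,0],"turn": [0,0,0],"fingers": 1},{"dp": [0,0,0],"turn": [0,0,0],"fingers": 1}])

```text
clock: 12.53
eef_pos: [547.8, 210.9, 114.4]
tcp_rot: [3.141, -0.002, 1.805]
contact_force: [-3.2, 4.5, 6.4]
opening: 0.245
grasp_force: 48.8
```

Call:
play_rows(rows=[{"dp": [-0.03,0,0],"turn": [0,0,0],"fingers": 1},{"dp": [-0.02,0,0],"turn": [0,0,0],"fingers": 1},{"dp": [0,0,0],"turn": [0,0,0],"fingers": 1}])

```text
clock: 12.78
eef_pos: [548.2, 209.0, 114.3]
tcp_rot: [3.141, -0.002, 1.805]
contact_force: [-4.0, 4.7, 6.6]
opening: 0.242
grasp_force: 48.8
```

Call:
play_rows(rows=[{"dp": [-0.04,0,0],"turn": [0,0,0],"fingers": 1},{"dp": [0,0,0],"turn": [0,0,0],"fingers": 1},{"dp": [0,0,0],"turn": [0,0,0],"fingers": 1}])

```text
clock: 13.03
eef_pos: [548.6, 207.5, 114.3]
tcp_rot: [3.141, -0.002, 1.805]
contact_force: [-4.3, 5.2, 6.3]
opening: 0.243
grasp_force: 48.8
```

Call:
play_rows(rows=[{"dp": [-0.04,0,0],"turn": [0,0,0],"fingers": 1},{"dp": [0,0,0],"turn": [0,0,0],"fingers": 1},{"dp": [0,0,0],"turn": [0,0,0],"fingers": 1}])

```text
clock: 13.28
eef_pos: [548.8, 206.6, 114.3]
tcp_rot: [3.141, -0.003, 1.804]
contact_force: [-4.5, 8.5, 7.1]
opening: 0.243
grasp_force: 48.8
```

Force is rising and motion is stalling, so the cones are close to seated. I push a bit more.

Call:
play_rows(rows=[{"dp": [-0.05,0,0],"turn": [0,0,0],"fingers": 1},{"dp": [0,0,0],"turn": [0,0,0],"fingers": 1},{"dp": [0,0,0],"turn": [0,0,0],"fingers": 1}])

```text
clock: 13.53
eef_pos: [549.0, 205.9, 114.4]
tcp_rot: [3.141, -0.004, 1.804]
contact_force: [-5.5, 15.2, 5.4]
opening: 0.238
grasp_force: 48.7
```

Call:
play_rows(rows=[{"dp": [-0.05,0,0],"turn": [0,0,0],"fingers": 1},{"dp": [0,0,0],"turn": [0,0,0],"fingers": 1},{"dp": [0,0,0],"turn": [0,0,0],"fingers": 1}])

```text
clock: 13.78
eef_pos: [549.1, 205.4, 114.3]
tcp_rot: [3.141, -0.007, 1.803]
contact_force: [-9.4, 23.4, 5.5]
opening: 0.244
grasp_force: 48.7
```

It's seated, with about 25 N and no further travel. I relax the push, release and retract straight up.

Call:
play_rows(rows=[{"dp": [0.05,0,0],"turn": [0,0,0],"fingers": 1},{"dp": [0,0,0],"turn": [0,0,0],"fingers": 0.6},{"dp": [0,0,0],"turn": [0,0,0],"fingers": 0},{"dp": [0,0,0],"turn": [0,0,0],"fingers": 0},{"dp": [0,0,0],"turn": [0,0,0],"fingers": 0}])

```text
clock: 14.2
eef_pos: [549.6, 202.6, 113.3]
tcp_rot: [3.142, 0.0, 1.805]
contact_force: [0.2, -0.5, -0.2]
opening: 0.801
grasp_force: 0.0
```

Call:
play_rows(rows=[{"dp": [0,0,0],"turn": [0,0,0],"fingers": 0},{"dp": [0,0,-0.4],"turn": [0,0,0],"fingers": 0},{"dp": [0,0,-0.8],"turn": [0,0,0],"fingers": 0},{"dp": [0,0,-0.9],"turn": [0,0,0],"fingers": 0},{"dp": [0,0,-0.9],"turn": [0,0,0],"fingers": 0}])

```text
clock: 14.62
eef_pos: [549.0, 202.3, 234.1]
tcp_rot: [-3.14, 0.0, 1.804]
contact_force: [0.9, 0.1, 1.0]
opening: 0.998
grasp_force: 0.0
```

Call:
play_rows(rows=[{"dp": [0.9,0,0],"turn": [0,0,0],"fingers": 0},{"dp": [0.9,0,0],"turn": [0,0,0],"fingers": 0},{"dp": [0.9,0,0],"turn": [0,0,0],"fingers": 0},{"dp": [0.9,0,0],"turn": [0,0,0],"fingers": 0},{"dp": [0,0,0],"turn": [0,0,0],"fingers": 0}])

```text
clock: 15.03
eef_pos: [514.8, 348.0, 233.4]
tcp_rot: [3.141, -0.002, 1.807]
contact_force: [-0.2, -0.1, 0.2]
opening: 0.996
grasp_force: 0.0
```

```bash
python3 - <<'E'
from h import *
a=.2335
f=grab('scene')
m=cv2.inRange(cv2.cvtColor(f['pixels'],cv2.COLOR_RGB2HSV),(8,70,60),(25,215,255));m[:,:220]=0;m[:,360:]=0
k=max(cv2.findContours(m,0,1)[0],key=cv2.contourArea)
w=ray(f,k.reshape(-1,2),75)[:,:2]-[565.5,131.5]
X=np.c_[w@[np.cos(a),np.sin(a)],w@[-np.sin(a),np.cos(a)]];print(X.min(0),X.max(0),X.min(0)/2+X.max(0)/2,cv2.minAreaRect(X.astype(np.float32)))
cv2.imwrite('pics/g6.png',cv2.resize(f['pixels'][150:290,220:400,::-1],(760,591),interpolation=3))
E
```

```text
[ -22.6903271  -114.72043769] [21.91619381 51.3961787 ] [ -0.38706664 -31.66212949] ((-0.41269493103027344, -31.657798767089844), (44.602684020996094, 166.11233520507812), 0.02187284082174301)
```

View pics/g6.png

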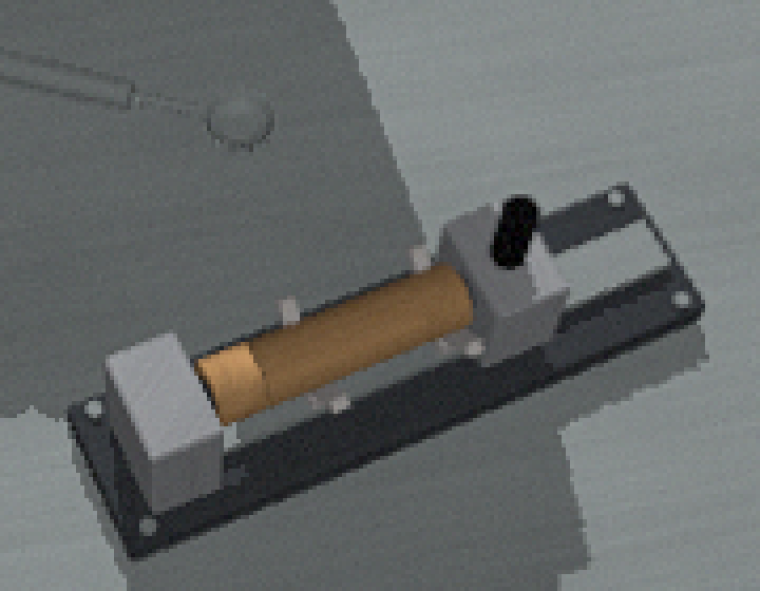

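The roller, spanning (205,385) to (465,290), is tight against both end blocks. Its centre measures x ≈ -0.4 and y ≈ -32 mm, and it is aligned and seated. I'm handing in.

```bash
python3 -c "
from rig import r
print(r.sign_off())"
```

```text
the job is handed in; nothing more can be done
None
```

The 160 mm roller is held between the seated cones with its centre at about stand y = -32 mm; I moved the arm clear and handed the job in at about 15 s on the robot's clock, with no verdict returned.

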